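# Hook the sample tray out from under the bench riser

### The job

The blue tray of sample vials sits too deep under the white bench riser to reach: pick up the orange-handled tray hook, drop its claw behind the tray's front lip and drag the tray slowly out until it meets the two rubber buffers of the stop in front of the riser, then keep a light steady pull on it for a second to be sure it is home. Feel for the buffers, whose setting nobody knows: never pull harder than 20 N, and touch the tray with the hook only. Then unhook and lay the hook down flat on the bench, well off to the side of the riser (claw over 20 cm from its middle), leaving the vials standing in the tray and everything else where it is.

Things in the scene. Friction and masses are not known exactly. Their poses are not given: they have to be found in the camera images.
- hook_grip (a point): Centre of the tray hook's orange handle, 20 mm above its underside. Handle 120 long x 18 wide x 34 mm high; it stands on the bench with the claw's edge and the handle's underside at one level. The frame's x runs along the handle towards the claw, z is up. Hook 0.14 kg, loose. A flat steel shank (12 wide, 6 thick, its underside 23 mm above the hook's underside) runs from the handle to the claw.
- hook_claw (a point): Middle of the claw's lower edge on the face that pulls (towards the handle), 192 mm ahead of hook_grip along x and 20 mm below it. The claw is a steel plate 40 mm wide and 4 mm thick (it lies from 0 to 4 mm ahead of this point), reaching 23 mm down below the shank.
- hook: The whole tray hook; origin under the middle of its handle, axes as hook_grip.
- riser_front (a point): Middle of the front edge of the riser's board, on its underside, 135 mm above the bench. Fixed bench riser: board 210 deep x 168 wide x 12 mm thick on two side panels 136 mm apart, open in front; x points into the riser, y to its left side, z up. Bottles stand on it.
- riser: The whole riser, origin on the bench under its middle, 105 mm behind the front edge; axes as riser_front.
- tray_lip (a point): Top of the tray's front wall, on its outer face, middle of its width. Blue open tray 110 deep (x, pointing into the riser) x 124 wide x 42 mm high, walls 4 mm (rounded 5 mm rim on top), floor 4 mm; loose, 0.3 to 0.5 kg with its vials. It starts with the lip 58 to 80 mm inside the riser's front edge; the vials stand at least 25 mm behind the wall's inner face. Dragging it takes about 1 to 4 N; the pull climbs steeply once it meets the stop.
- tray: The whole tray; origin under its middle.
- stop_bar (a point): Middle of the fixed stop's aluminium bar, at its top edge and on the face towards the tray, 22 mm above the bench. The stop stands before the riser: bar 120 wide, 10 deep, 22 mm high, with a thin foot 34 mm deep on the robot's side; axes as the riser.
- stop: The whole stop; origin on the bench, 6 mm from the bar's face towards the tray. Two black rubber buffers on screws stand out of the bar towards the tray, 12 mm above the bench, 84 mm apart, both alike: set by hand 6 to 22 mm proud of the bar, not measured. The tray is home when its front wall bears on both, felt as a steep rise of the pull (several N per mm).
- vial_1: Sample vial in the tray, 24 mm diameter, 52 mm high, origin under its middle.
- vial_2: As vial_1, another cap colour.
- vial_3: As vial_1, another cap colour.
- flask: Conical flask, 65 mm wide, 110 mm high, standing on the riser's board; origin under its middle.
- bottle: Amber bottle, 62 mm wide, 111 mm high, standing on the riser's board; origin under its middle.
- jar: White jar with blue cap, 56 mm wide, 68 mm high, on the bench at the left.
- weight: Small brass weight, 26 mm wide, 41 mm high, on the bench to the left of the riser.

How it is judged:
By the outcome, as a careful person would: the job done as asked, in the order asked, and still so for the second after the job is handed in, with the robot touching nothing.
It also fails if it takes over 69 s, if anything falls off the work surface, if the arm or the gripper's body presses on something with over 40 N, if the wrist force passes 120 N, or if a joint passes its speed limit or range.

### The arm

A 6-joint arm with a two-finger parallel gripper is mounted at the origin on a cart in front of the work surface, level with it; the furniture and walls round the work are solid. World frame = base frame: x ahead of the robot, y to its left, z up, the work surface at z = 0. Lengths are in m, angles in rad, forces in N, time in s.
With the tool pointing down it reaches from about 0.325 to 0.85 m from the base axis. Payload 15.5 kg.
Tool frame: the origin (TCP) lies between the finger pads; the fingertips stand 19 mm ahead of it and the grasp point (between the pads) is the TCP; z points along the fingers, x is the direction in which the jaws open and shut, and the axes are right-handed (so a half turn about z gives the same grasp; the last joint's range is limited). The gripper opens to 91 mm and grips with 3 to 60 N. Pads are 32 mm wide; open, the fingers measure 118 mm over their backs; the gripper's body (76 mm by 178 mm) begins 60 mm behind the grasp point.
Start: joints at [1.147, 0.494, 1.345, -0, 1.302, -0.096], TCP at [0.201, 0.592, 0.207] pointing down, gripper open.
Joint ranges: [-2.91, 2.91], [-0.82, 2.16], [0.22, 2.67], [-1.22, 4.37], [0.12, 2.79], [-3.08, 3.08]. Speed limits (rad/s): [1.89, 1.89, 2.57, 3.01, 3.01, 3.01].

### API

Orientations are given as a unit quaternion [x, y, z, w].
In Python, from plant import bot, imaging, hand_in gives the robot as it stands. The module is installed in compiled form; this text tells all that it offers.
- The arm moves only by the tool drive_tool, never from a script. Its argument "targets" is text: rows parted by semicolons, each of 5 numbers parted by spaces: the shift along the tool's x, y, z in mm, then the turn about the tool's z in rad, then the gripper's target within -1 to 1 (fully open at 1, half-way at 0, shut at -1). In form: dx dy dz roll jaw; .... A call has 1 to 12 rows; each row is the pose to reach, as a shift and turn from the pose commanded when the call began, along the tool's axes at that moment; what a row does not reach only later rows make up. A row lasts 1/12 s, in which the tool goes at most 41.7 mm and 7.16 degrees, less where a joint would pass 70% of its speed; a pose out of reach is approached as far as the arm can. A call with a gripper value outside its range is refused whole. The fingers move at their own pace and stop on an object; "newtons" is the grip in N (left out, the last holds). Time passes only in rows, so rows that repeat a pose let the fingers close. It gives the time, the measured TCP pose, the force and the opening at its end, in the units of the state.
- bot.state(): the state, without advancing time (a new reading comes with each control period).
- imaging.read_camera(name): name is "scene" or "top" or "wrist"; returns a dict with "img" (420x560x3 uint8, blue, green, red), "vfov" (degrees; the focal length in pixels is half the picture's height over the tangent of half this angle, whatever the lens; pixels are square), "cx", "cy" (the principal point, pixels), "rvec" (rotation vector, rad) and "tvec" (3), from world to camera coordinates, as OpenCV has them. Camera axes: x right, y down, z forward; pixel columns grow to the right and rows downward; lengths in m; the calibration is good to about 2 mm. The wrist camera is an equidistant fisheye: a pixel r from the principal point sees the ray r / f radians off the axis. A picture is of the moment at which its call begins. There is no depth.
- hand_in(): hands the job in, once; it reports no verdict.
The state is a dict: "clock": time; "q": joint angles; "dq": joint speeds; "joint_efforts": joint torques, N m; "ee_pos": TCP position; "eef_rot": TCP orientation; "force": force on the tool from outside, world axes, zero at the start; "torque": the same for the moment, N m; "grip_width": opening from 0.0 (shut) to 1.0 (fully open).
Only numpy, scipy, OpenCV 4.12 (cv2) and the standard library are available. Lean on these libraries where they do the work, as an engineer would, in place of code of your own. Each camera call takes 0.05 s, during which the arm holds its last target. There are 200 camera calls.

## Working session

There is one attempt and no reset: what is moved stays moved. The work goes in short steps, Python scripts to look and compute and a tool call to move; the robot and the scene stay as the last step left them, time stands still between calls to the robot, and variables do not carry over. Pictures are saved under pics/ and viewed, about 8 in all and at most 12, crops included, and the job is handed in when it is done.

Besides the shell and the picture viewer there is one more tool, called by a JSON object that holds its "api" and its "payload", one argument or row to a line. drive_tool: Moves the arm, as the interface text tells. Its arguments: {"type":"object","properties":{"targets":{"type":"string"},"newtons":{"type":"number"}},"required":["targets"]}

```bash
mkdir -p pics; cat > h.py <<'E'
import numpy as np, cv2
from plant import bot, imaging, hand_in
def cam(n):
    c=imaging.read_camera(n); c['R']=cv2.Rodrigues(np.array(c['rvec'],float))[0]; c['t']=np.array(c['tvec'],float).ravel()
    c['f']=c['img'].shape[0]/2/np.tan(np.radians(c['vfov'])/2); c['n']=n; return c
def ray(c,u,v):
    x,y=u-c['cx'],v-c['cy']
    if c['n']=='wrist':
        r=np.hypot(x,y)+1e-9; a=r/c['f']; d=np.array([x/r*np.sin(a),y/r*np.sin(a),np.cos(a)])
    else: d=np.array([x/c['f'],y/c['f'],1])
    return -c['R'].T@c['t'], c['R'].T@d
def onz(c,u,v,z):
    o,d=ray(c,u,v); return o+d*(z-o[2])/d[2]
E
python3 - <<'E'
from h import *
print(bot.state())
for n in('scene','top'):
    c=cam(n); cv2.imwrite(f'pics/{n}0.png',cv2.resize(c['img'],(784,588),interpolation=cv2.INTER_CUBIC)); print(n,c['f'],c['cx'],c['cy'],-c['R'].T@c['t'])
E
```

```text
{'clock': 0.0, 'q': array([ 1.14747462e+00,  4.94164991e-01,  1.34611739e+00, -1.24255739e-05,
        1.30247257e+00, -9.54935508e-02]), 'dq': array([ 0.00027442, -0.00042001, -0.00159115, -0.00043429,  0.00098145,
       -0.00102944]), 'joint_efforts': array([ 2.49321522e-03, -8.78804111e+01, -3.81843317e+01,  7.08835269e-02,
        5.28025918e-02, -1.15771081e-04]), 'ee_pos': array([0.20108637, 0.59137599, 0.20655423]), 'eef_rot': array([ 8.13014157e-01,  5.82243628e-01, -4.99588396e-04,  2.96958573e-04]), 'force': array([-0.20669654, -0.61071141,  0.20815505]), 'torque': array([0.01048885, 0.04007749, 0.02114412]), 'grip_width': 0.9972206600547238}
scene 539.3717976609178 279.2927790376096 204.36977286906054 [-0.57905679 -0.60457921  1.01322361]
top 442.16567866455745 281.2747132962437 208.30905391356814 [ 0.20435151 -0.05651324  1.14299068]
```

View pics/scene0.png

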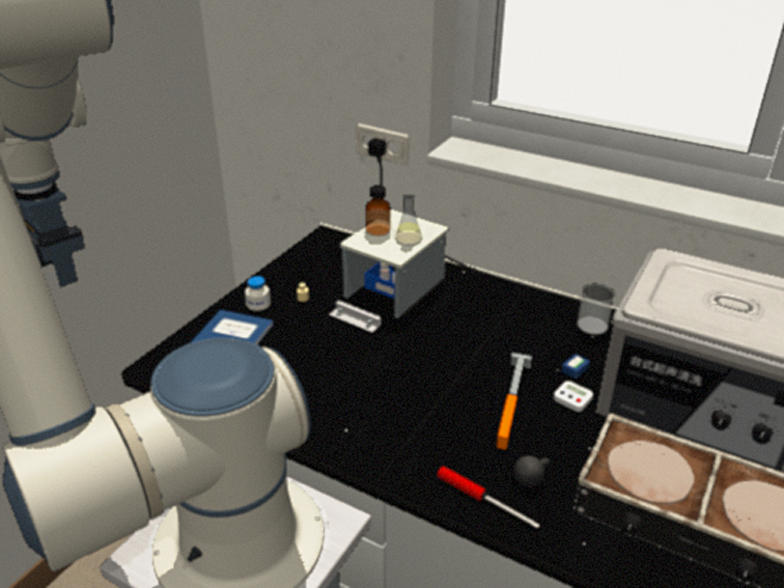

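View pics/top0.png

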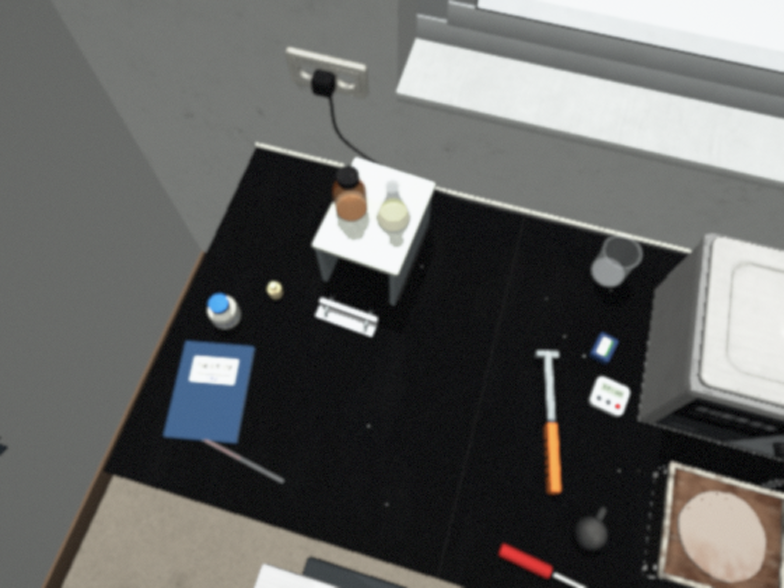

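The scene view shows the riser with the tray's blue front deep inside and the stop in front of it. In the top view (784 px wide), the orange handle is near (553,457), the claw near (547,353), the board corners near (314,245) and (398,270), and the stop near (347,316).

```bash
python3 - <<'E'
from h import *
c=cam('top'); im=c['img']; hsv=cv2.cvtColor(im,cv2.COLOR_BGR2HSV); s=560/784
def big(m,box):
    k=np.zeros_like(m); x0,y0,x1,y1=[int(a*s) for a in box]; k[y0:y1,x0:x1]=m[y0:y1,x0:x1]
    cs,_=cv2.findContours(k,cv2.RETR_EXTERNAL,cv2.CHAIN_APPROX_NONE); return max(cs,key=cv2.contourArea)
def W(p,z): return np.round(onz(c,p[0],p[1],z),4)[:2]
o=big(cv2.inRange(hsv,(5,150,120),(22,255,255)),(500,380,600,520))
r=cv2.minAreaRect(o); print('handle',r); P=cv2.boxPoints(r); print([W(p,.034) for p in P], W(r[0],.034))
g=big(cv2.inRange(hsv,(0,0,90),(180,90,255)),(520,335,580,425)); r=cv2.minAreaRect(g); print('shank+claw'); 
pts=g[:,0]; cl=pts[pts[:,1]<360*s]; rc=cv2.minAreaRect(cl); print(rc,[W(p,.027) for p in cv2.boxPoints(rc)],W(rc[0],.027))
b=big(cv2.inRange(hsv,(0,0,190),(180,60,255)),(290,140,450,290)); b=cv2.convexHull(b)
q=cv2.approxPolyDP(b,6,True)[:,0]; print('board',[(p/s,W(p,.147)) for p in q])
t=big(cv2.inRange(hsv,(0,0,120),(180,60,255)),(300,290,390,345)); r=cv2.minAreaRect(t); print('stop',[(p/s,W(p,.003),W(p,.022)) for p in cv2.boxPoints(r)])
x=im[int(130*s):int(350*s),int(200*s):int(450*s)]; cv2.imwrite('pics/crop.png',cv2.resize(x,None,fx=4,fy=4,interpolation=cv2.INTER_CUBIC))
E
```

```text
handle ((395.077392578125, 326.4696044921875), (49.405303955078125, 9.250354766845703), 86.98721313476562)
[array([ 0.508 , -0.2521]), array([ 0.5158, -0.2741]), array([ 0.4001, -0.3012]), array([ 0.3928, -0.2801])] [ 0.4529 -0.2772]
shank+claw
((391.0, 253.5), (7.0, 16.0), 90.0) [array([ 0.6417, -0.212 ]), array([ 0.6537, -0.2527]), array([ 0.6345, -0.2561]), array([ 0.6226, -0.2157])] [ 0.6381 -0.2341]
board [(array([354.2, 158.2]), array([0.8818, 0.2201])), (array([434. , 183.4]), array([0.8693, 0.0561])), (array([396.2, 273. ]), array([0.6666, 0.0723])), (array([313.6, 245. ]), array([0.6785, 0.2325]))]
stop [(array([312.8652, 315.9376], dtype=float32), array([0.5963, 0.2229]), array([0.5898, 0.2182])), (array([320.18195, 295.4507 ], dtype=float32), array([0.6423, 0.2235]), array([0.635 , 0.2188])), (array([379.248  , 316.54572], dtype=float32), array([0.6321, 0.0964]), array([0.625 , 0.0938])), (array([371.9312, 337.0326], dtype=float32), array([0.587 , 0.0976]), array([0.5806, 0.095 ]))]
```

View pics/crop.png

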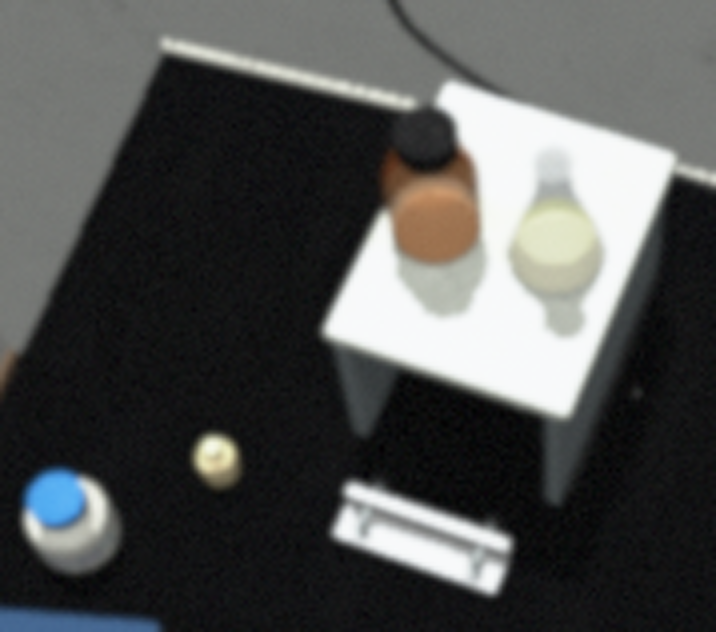

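The crop shows the riser yawed about -0.07 rad, with the stop square to it in front. Next I find the tray's lip in the scene view and work out the first move.

```bash
cat >> h.py <<'E'
from scipy.spatial.transform import Rotation as Ro
def go(x,y,z,yaw):
    s=bot.state(); R=Ro.from_quat(s['eef_rot']).as_matrix(); d=R.T@(np.array([x,y,z])-s['ee_pos'])*1e3
    cy=np.arctan2(R[1,0],R[0,0]); dr=(cy-yaw+np.pi)%(2*np.pi)-np.pi
    print('shift',np.round(d,1),'roll',round(dr,3),'| pos',np.round(s['ee_pos'],4),'yaw',round(cy,4),'F',np.round(s['force'],2))
E
python3 - <<'E'
from h import *
go(.40,.12,.2,1.5); go(.4529,-.2772,.12,1.80); go(.4529,-.2772,.02,1.80)
c=cam('scene'); im=c['img']; s=560/784
x=im[int(170*s):int(340*s),int(330*s):int(470*s)]; cv2.imwrite('pics/sc.png',cv2.resize(x,None,fx=5,fy=5,interpolation=cv2.INTER_CUBIC)); print(int(330*s),int(170*s))
E
```

```text
shift [-382.3  340.1    7. ] roll -0.257 | pos [0.2011 0.5915 0.2067] yaw 1.243 F [ 0.48 -0.43 -0.38]
shift [-741.3  518.1   87.3] roll -0.557 | pos [0.2011 0.5915 0.2067] yaw 1.243 F [ 0.48 -0.43 -0.38]
shift [-741.2  518.1  187.3] roll -0.557 | pos [0.2011 0.5915 0.2067] yaw 1.243 F [ 0.48 -0.43 -0.38]
235 121
```

View pics/sc.png

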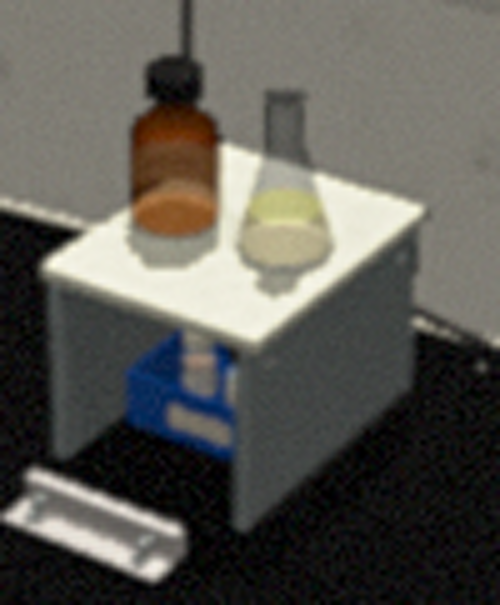

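The scene crop shows the tray's front-left corner, with its bottom at crop (127,425) and its top at (127,372). A vial is visible behind the lip.

{"api": "drive_tool", "payload": {
  "targets": "-30 28 1 -0.02 1;-65 58 2 -0.05 1;-100 88 2 -0.07 1;-130 118 3 -0.09 1;-165 148 4 -0.11 1;-200 178 5 -0.14 1;-235 208 5 -0.16 1;-265 238 6 -0.18 1;-300 268 7 -0.2 1;-335 298 7 -0.23 1;-360 320 7 -0.25 1;-382 340 7 -0.257 1"
}}

```text
clock: 1.2
ee_pos: [0.3956, 0.1299, 0.2003]
eef_rot: [0.731, 0.682, 0.0, 0.0]
force: [1.4, 0.7, -0.0]
grip_width: 0.999
```

```bash
python3 - <<'E'
from h import *
go(.4529,-.2772,.12,1.80)
c=cam('scene')
f=lambda u,v,z: np.round(onz(c,235+u/5,121+v/5,z),4)
print('base L',f(127,425,0),'top L',f(127,372,.042),'top R',f(235,403,.042),'base R',f(235,457,0))
print('board front L',f(43,270,.147),f(250,350,.147),'bar top edge',f(30,465,.022),f(185,530,.022))
E
```

```text
shift [-402.1   85.3   80.3] roll -0.298 | pos [0.3956 0.1299 0.2003] yaw 1.5015 F [ 1.42  0.67 -0.01]
base L [0.7381 0.2115 0.    ] top L [0.7396 0.2117 0.042 ] top R [0.7424 0.1293 0.042 ] base R [0.7409 0.128  0.    ]
board front L [0.6756 0.2343 0.147 ] [0.6565 0.0714 0.147 ] bar top edge [0.6367 0.2239 0.022 ] [0.624  0.0989 0.022 ]
```

{"api": "drive_tool", "payload": {
  "targets": "-30 6 6 -0.02 1;-65 14 13 -0.05 1;-105 22 21 -0.08 1;-145 31 29 -0.11 1;-185 39 37 -0.14 1;-225 48 45 -0.17 1;-265 56 53 -0.2 1;-305 65 61 -0.23 1;-345 73 69 -0.26 1;-380 81 76 -0.28 1;-400 85 80 -0.298 1;-402 85 80 -0.298 1"
}}

```text
clock: 2.25
ee_pos: [0.4522, -0.2791, 0.1192]
eef_rot: [0.623, 0.782, -0.0, 0.0]
force: [-0.6, -0.2, 0.7]
grip_width: 1.001
```

```bash
python3 - <<'E'
from h import *
go(.4529,-.2772,.02,1.80)
c=cam('wrist'); cv2.imwrite('pics/w1.png',cv2.resize(c['img'],(784,588))); print(c['f'],-c['R'].T@c['t'],c['R'][2])
hsv=cv2.cvtColor(c['img'],cv2.COLOR_BGR2HSV); m=cv2.inRange(hsv,(5,150,90),(22,255,255))
k=max(cv2.findContours(m,0,1)[0],key=cv2.contourArea); r=cv2.minAreaRect(k); print(r,np.array([onz(c,*p,.034) for p in cv2.boxPoints(r)]).round(4))
E
```

```text
shift [ 1.8  1.1 99.2] roll -0.004 | pos [ 0.4522 -0.2791  0.1192] yaw 1.7963 F [-0.59 -0.16  0.69]
325.19226210127806 [ 0.38633718 -0.29361561  0.29634168] [ 0.23589929  0.05339544 -0.97030946]
((392.3451232910156, 321.7066955566406), (18.490861892700195, 252.07553100585938), 84.68010711669922) [[ 0.5583 -0.2703  0.034 ]
 [ 0.4889  0.0039  0.034 ]
 [ 0.5119  0.0227  0.034 ]
 [ 0.5796 -0.2642  0.034 ]]
```

View pics/w1.png

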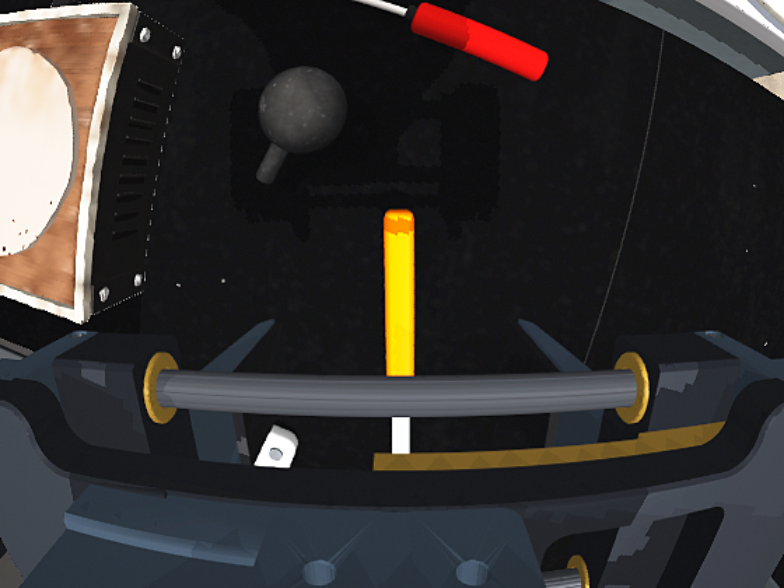

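The wrist view shows the handle midway between the fingertips and parallel to the pads. It runs from its rear end at (399,210) to the finger bar at (400,375).

```bash
python3 - <<'E'
from h import *
c=cam('wrist'); s=bot.state(); R=Ro.from_quat(s['eef_rot']).as_matrix()
for u,v,z in((399,210,.034),(384.5,230,.034),(414,230,.034),(387,370,.034),(414,370,.034),(401,440,.029)):
    p=onz(c,u/1.4,v/1.4,z); print(p.round(4),(R.T@(p-s['ee_pos'])*1e3).round(1))
go(.4529,-.2772,.02,1.80)
E
```

```text
[ 0.3973 -0.2873  0.034 ] [  0.7 -55.3  85.8]
[ 0.4105 -0.2929  0.034 ] [ -7.7 -43.7  85.8]
[ 0.4067 -0.2763  0.034 ] [  9.4 -43.8  85.8]
[ 0.4946 -0.2724  0.034 ] [-6.5 42.9 85.7]
[ 0.4909 -0.256   0.034 ] [10.3 42.9 85.8]
[ 0.5455 -0.2515  0.029 ] [ 2.5 97.1 90.7]
shift [-1.9  1.1 99.8] roll -0.004 | pos [ 0.4514 -0.2757  0.1198] yaw 1.7962 F [0.01 1.11 0.07]
```

{"api": "drive_tool", "payload": {
  "targets": "1 2 10 -0.01 1;1 4 30 -0.012 1;1 4 55 -0.012 1;1 4 75 -0.012 1;1 4 88 -0.012 1;1 4 95 -0.012 1;1 4 97 -0.012 1;1 4 97 -0.012 -1;1 4 97 -0.012 -1;1 4 97 -0.012 -1;1 4 97 -0.012 -1;1 4 97 -0.012 -1",
  "newtons": 50
}}

```text
clock: 3.35
ee_pos: [0.4557, -0.2735, 0.0237]
eef_rot: [0.618, 0.786, 0.0, 0.001]
force: [0.1, 0.5, 0.2]
grip_width: 0.667
```

{"api": "drive_tool", "payload": {
  "targets": "0 0 0 0 -1;0 0 0 0 -1;0 0 0 0 -1;0 0 0 0 -1;0 0 -3 0 -1;0 0 -8 0 -1;0 0 -18 0 -1;0 0 -30 0 -1;0 0 -42 0 -1;0 0 -50 0 -1;0 0 -55 0 -1;0 0 -55 0 -1",
  "newtons": 50
}}

```text
clock: 4.35
ee_pos: [0.4559, -0.2737, 0.0794]
eef_rot: [0.618, 0.786, 0.0, 0.001]
force: [-0.1, -0.2, 0.3]
grip_width: 0.006
```

```bash
python3 - <<'E'
from h import *
s=bot.state(); print(s['grip_width'])
go(.5,.15,.09,1.49)
c=cam('top'); x=c['img'][210:390,330:470]; cv2.imwrite('pics/t2.png',cv2.resize(x,None,fx=4,fy=4,interpolation=cv2.INTER_CUBIC))
E
```

```text
0.006409549320612713
shift [401.1 143.3 -11. ] roll 0.32 | pos [ 0.4559 -0.2737  0.0794] yaw 1.81 F [-0.07 -0.22  0.26]
```

View pics/t2.png

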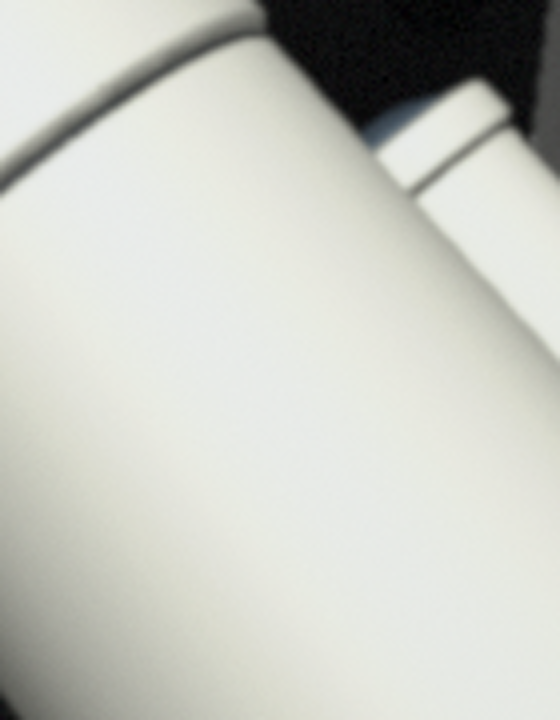

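{"api": "drive_tool", "payload": {
  "targets": "0 0 0 0 1;0 0 0 0 1;0 0 0 0 1;0 0 0 0 1;0 0 0 0 1;0 0 0 0 1;0 0 0 0 1;0 0 0 0 1;0 0 0 0 1;0 0 0 0 1;0 0 0 0 1;0 0 0 0 1"
}}

```text
clock: 5.4
ee_pos: [0.4554, -0.2733, 0.0782]
eef_rot: [0.618, 0.786, 0.0, 0.0]
force: [0.1, 0.1, -0.7]
grip_width: 0.85
```

```bash
python3 - <<'E'
from h import *
go(.4557,-.2735,.0225,1.81)
c=cam('wrist'); cv2.imwrite('pics/w2.png',c['img'])
hsv=cv2.cvtColor(c['img'],cv2.COLOR_BGR2HSV); m=cv2.inRange(hsv,(5,150,90),(35,255,255)); m[270:]=0; m[:,:230]=0; m[:,340:]=0
R=Ro.from_quat(bot.state()['eef_rot']).as_matrix(); e=bot.state()['ee_pos']
for v in (150,180,200,220,240,260):
    xs=np.where(m[v])[0]
    if len(xs): print(v,xs[0],xs[-1],[(R.T@(onz(c,u,v,.034)-e)*1e3).round(1)[:2] for u in (xs[0],xs[-1])])
ys=np.where(m.any(1))[0]; print(ys[0],(R.T@(onz(c,285,ys[0],.034)-e)*1e3).round(1))
E
```

```text
shift [-0.2  0.3 55.7] roll -0.0 | pos [ 0.4554 -0.2733  0.0782] yaw 1.81 F [ 0.12  0.06 -0.72]
150 267 290 [array([-10.3, -57.1]), array([  5.3, -57.1])]
180 266 291 [array([-11.1, -36.5]), array([  6.1, -36.5])]
200 266 291 [array([-11.2, -22.5]), array([  6.2, -22.5])]
220 266 291 [array([-11.3,  -8.1]), array([ 6.3, -8.1])]
240 267 291 [array([-10.8,   6.7]), array([6.4, 6.7])]
260 267 290 [array([-11. ,  22.2]), array([ 5.8, 22.2])]
146 [  1.9 -59.9  44.1]
```

The arm hid the hook in the top view. In the wrist view the handle is still centred under the jaws (lateral -2.4 mm, parallel), so I lifted before the slow fingers had closed. I'll grasp again and wait longer.

{"api": "drive_tool", "payload": {
  "targets": "-2 0 10 0 0.1;-2 0 25 0 0;-2 0 40 0 0;-2 0 50 0 0;-2 0 55 0 -1;-2 0 56 0 -1;-2 0 56 0 -1;-2 0 56 0 -1;-2 0 56 0 -1;-2 0 56 0 -1;-2 0 56 0 -1;-2 0 56 0 -1",
  "newtons": 50
}}

```text
clock: 6.45
ee_pos: [0.4562, -0.2755, 0.0226]
eef_rot: [0.618, 0.786, -0.0, 0.001]
force: [-0.4, -0.7, 4.8]
grip_width: 0.187
```

{"api": "drive_tool", "payload": {
  "targets": "0 0 0 0 -1;0 0 0 0 -1;0 0 0 0 -1;0 0 0 0 -1;0 0 0 0 -1;0 0 0 0 -1"
}}

```text
clock: 6.95
ee_pos: [0.4562, -0.2756, 0.0226]
eef_rot: [0.618, 0.786, -0.0, 0.0]
force: [-0.4, -0.1, 6.7]
grip_width: 0.191
```

```bash
python3 - <<'E'
from h import *
go(.43,.172,.0826,1.50)
E
```

```text
shift [441.   80.6 -60.3] roll 0.31 | pos [ 0.4562 -0.2756  0.0226] yaw 1.8099 F [-0.42 -0.07  6.7 ]
```

{"api": "drive_tool", "payload": {
  "targets": "0 0 -6 0 -1;0 0 -20 0 -1;0 0 -38 0 -1;0 0 -52 0 -1;15 3 -60 0.01 -1;40 7 -60 0.03 -1;75 14 -60 0.05 -1;110 20 -60 0.08 -1;145 27 -60 0.1 -1;180 33 -60 0.13 -1;215 39 -60 0.15 -1;245 45 -60 0.17 -1"
}}

```text
clock: 7.95
ee_pos: [0.4406, -0.0246, 0.0825]
eef_rot: [0.683, 0.731, -0.0, -0.0]
force: [0.1, -0.3, -0.9]
grip_width: 0.189
```

{"api": "drive_tool", "payload": {
  "targets": "20 12 0 0.02 -1;50 25 0 0.04 -1;85 35 0 0.07 -1;115 42 0 0.09 -1;145 50 0 0.11 -1;170 59 0 0.13 -1;185 66 0 0.14 -1;192 68 0 0.14 -1;192 68 0 0.14 -1"
}}

```text
clock: 8.7
ee_pos: [0.4942, 0.1696, 0.0818]
eef_rot: [0.732, 0.681, -0.002, -0.001]
force: [-7.2, -16.9, 0.9]
grip_width: 0.324
```

```bash
python3 - <<'E'
from h import *
go(.43,.172,.0826,1.50)
c=cam('wrist'); cv2.imwrite('pics/w3.png',cv2.resize(c['img'],(784,588))); print(bot.state()['grip_width'])
c=cam('scene'); cv2.imwrite('pics/s3.png',cv2.resize(c['img'][100:280,180:400],None,fx=3,fy=3,interpolation=cv2.INTER_CUBIC))
E
```

```text
shift [ -2.3 -64.2  -0.6] roll -0.001 | pos [0.4942 0.1696 0.0818] yaw 1.4985 F [ -7.19 -16.9    0.92]
0.3267845452228279
```

View pics/s3.png

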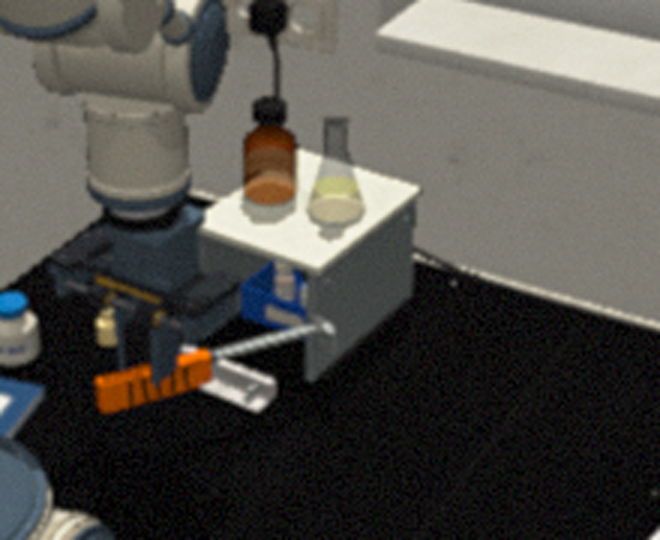

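The scene view shows the claw resting on the outside of the right panel, and the hook skewed in the grip. I gave the wrong tool-y shift in the second call because the frame had turned by then. I'll ease it off and back out.

{"api": "drive_tool", "payload": {
  "targets": "-6 0 0 0 -1;-12 -2 0 0 -1;-18 -8 0 0 -1;-20 -20 0 0 -1;-20 -40 0 0 -1;-20 -60 0 0 -1;-20 -75 0 0 -1;-20 -80 0 0 -1;-20 -80 0 0 -1"
}}

```text
clock: 9.55
ee_pos: [0.414, 0.1554, 0.0825]
eef_rot: [0.732, 0.682, -0.0, -0.0]
force: [1.4, -0.1, 0.1]
grip_width: 0.004
```

```bash
python3 - <<'E'
from h import *
print(bot.state()['grip_width'],bot.state()['clock'],bot.state()['force'])
c=cam('wrist'); a=cv2.resize(c['img'],(480,360))
d=cam('scene'); b=cv2.resize(d['img'][100:310,180:420],None,fx=2,fy=2,interpolation=cv2.INTER_CUBIC)[:360,:]
b=b[:,:320] if False else cv2.resize(b,(int(b.shape[1]*.65),int(b.shape[0]*.65))); b=cv2.copyMakeBorder(b,0,360-b.shape[0],0,0,0)
cv2.imwrite('pics/w4.png',np.hstack([a,b])); print(np.hstack([a,b]).shape)
E
```

```text
0.004264310492318561 9.55 [ 1.39973512 -0.11895767  0.11334914]
(360, 792, 3)
```

View pics/w4.png

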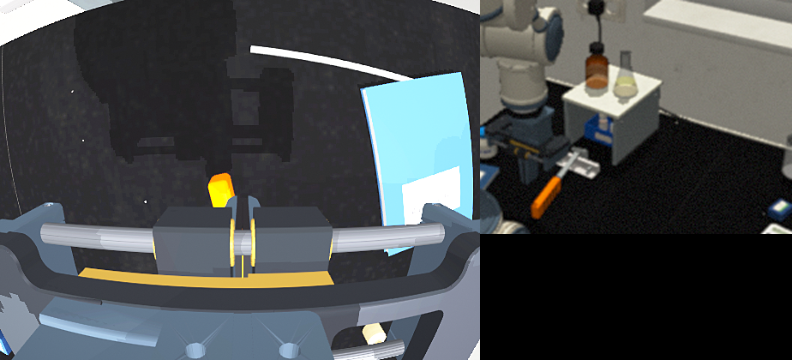

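The hook has slipped out. It is lying in front of the stop with the claw near the bar. I'll raise the arm, open the jaws and look again.

{"api": "drive_tool", "payload": {
  "targets": "0 0 -20 0 1;-20 0 -50 0 1;-50 0 -90 0 1;-80 0 -120 0 1;-110 0 -140 0 1;-140 0 -150 0 1;-170 0 -150 0 1;-200 0 -150 0 1;-220 0 -150 0 1;-230 0 -150 0 1;-230 0 -150 0 1;-230 0 -150 0 1"
}}

```text
clock: 10.65
ee_pos: [0.3991, -0.0741, 0.2322]
eef_rot: [0.732, 0.681, 0.0, -0.0]
force: [-0.2, 0.0, 0.6]
grip_width: 0.849
```

```bash
python3 - <<'E'
from h import *
print(bot.state()['ee_pos'])
c=cam('top'); d=cam('scene')
a=c['img'][95:345,190:400]; b=d['img'][130:330,190:360]
A=cv2.resize(a,None,fx=2.2,fy=2.2,interpolation=cv2.INTER_CUBIC);B=cv2.resize(b,None,fx=1.9,fy=1.9,interpolation=cv2.INTER_CUBIC)
h=max(A.shape[0],B.shape[0]); f=lambda x:cv2.copyMakeBorder(x,0,h-x.shape[0],0,0,0)
o=np.hstack([f(A),f(B)]); print(o.shape,A.shape,B.shape); cv2.imwrite('pics/c5.png',o)
hsv=cv2.cvtColor(c['img'],cv2.COLOR_BGR2HSV); m=cv2.inRange(hsv,(5,150,120),(22,255,255)); m[:150]=0
for k in cv2.findContours(m,0,1)[0]:
    if cv2.contourArea(k)>60: r=cv2.minAreaRect(k); print(r,[onz(c,*p,.034)[:2].round(4) for p in cv2.boxPoints(r)])
E
```

```text
[ 0.39906668 -0.07410259  0.23219535]
(550, 785, 3) (550, 462, 3) (380, 323, 3)
((236.6621551513672, 265.02703857421875), (7.891151428222656, 17.26189422607422), 9.462321281433105) [array([0.4677, 0.1523]), array([0.5132, 0.1601]), array([0.5156, 0.1394]), array([0.4701, 0.132 ])]
```

View pics/c5.png

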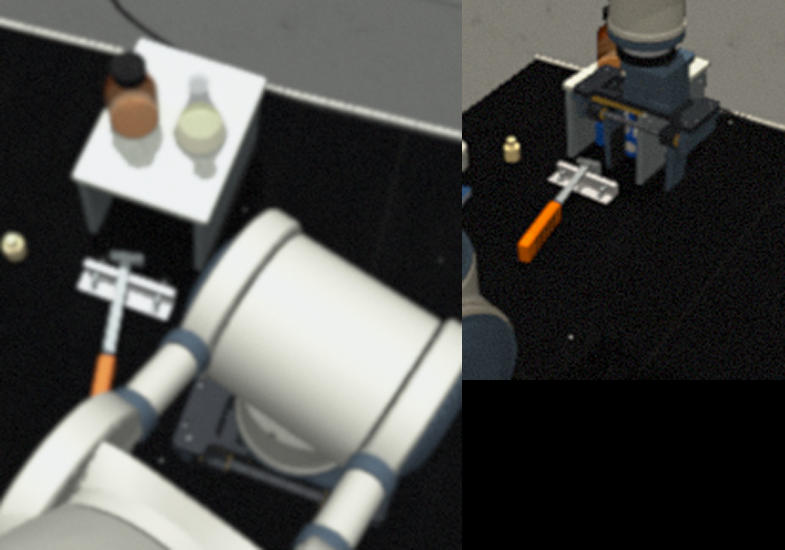

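The hook stands upright with its shank across the stop bar and its claw beyond the bar at crop (127,257). The handle's front end is near (0.514,0.150). It is graspable where it lies.

```bash
python3 - <<'E'
from h import *
c=cam('top'); p=onz(c,190+127/2.2,95+257/2.2,.027)[:2]; f=np.array([.5144,.150]); d=p-f; print(p,np.linalg.norm(d))
y=np.arctan2(d[1],d[0]); g=f-.06*d/np.linalg.norm(d); print('yaw',y,'grip',g)
c=cam('scene'); hsv=cv2.cvtColor(c['img'],cv2.COLOR_BGR2HSV); m=cv2.inRange(hsv,(5,150,120),(22,255,255));m[:200]=0
k=max(cv2.findContours(m,0,1)[0],key=cv2.contourArea); r=cv2.minAreaRect(k); P=cv2.boxPoints(r); print([onz(c,*q,.017)[:2].round(3) for q in P], onz(c,*r[0],.024))
go(g[0],g[1],.13,y+np.pi/2)
E
```

```text
[0.64563404 0.16660105] 0.13227988368375843
yaw 0.12583119052301406 grip [0.45487438 0.14247004]
[array([0.393, 0.153]), array([0.543, 0.191]), array([0.535, 0.155]), array([0.387, 0.12 ])] [0.45452024 0.14852781 0.024     ]
shift [219.   41.  102.2] roll -0.195 | pos [ 0.3988 -0.0731  0.2321] yaw 1.5013 F [-0.7   0.06 -1.26]
```

{"api": "drive_tool", "payload": {
  "targets": "20 4 0 -0.02 1;50 10 10 -0.05 1;85 17 25 -0.08 1;120 23 40 -0.11 1;155 30 60 -0.14 1;185 36 75 -0.17 1;205 39 90 -0.19 1;216 41 98 -0.195 1;219 41 102 -0.195 1;219 41 102 -0.195 1"
}}

```text
clock: 11.68
ee_pos: [0.4544, 0.1419, 0.1296]
eef_rot: [0.661, 0.75, -0.001, -0.0]
force: [0.0, 0.8, 0.3]
grip_width: 1.0
```

```bash
cat > look.py <<'E'
from h import *
c=cam('wrist'); s=bot.state()
hsv=cv2.cvtColor(c['img'],cv2.COLOR_BGR2HSV); m=cv2.inRange(hsv,(5,150,90),(35,255,255)); m[270:]=0; m[:,:150]=0; m[:,400:]=0
R=Ro.from_quat(s['eef_rot']).as_matrix(); e=s['ee_pos']; print(e,s['grip_width'],s['force'],s['clock'])
for v in range(120,270,10):
    xs=np.where(m[v])[0]
    if len(xs)>6: print(v,xs[0],xs[-1],(R.T@(onz(c,(xs[0]+xs[-1])/2,v,.034)-e)*1e3).round(1))
ys=np.where(m.sum(1)>255*8)[0]; print(ys[0],(R.T@(onz(c,285,ys[0],.034)-e)*1e3).round(1))
E
python3 look.py
```

```text
[0.45465992 0.14120613 0.13024041] 0.9988412949194597 [-0.36307449 -0.37416032  0.06337821] 11.7333
150 274 292 [  1.4 -55.   96.3]
160 273 293 [  1.4 -46.6  96.3]
170 273 293 [  1.4 -38.1  96.3]
180 273 294 [  1.9 -29.6  96.3]
190 274 294 [  2.3 -21.   96.3]
200 274 294 [  2.4 -12.3  96.2]
210 274 294 [ 2.4 -3.6 96.2]
220 274 294 [ 2.4  5.4 96.2]
230 275 294 [ 2.9 14.4 96.2]
240 275 294 [ 2.9 23.7 96.2]
250 275 294 [ 3.  33.1 96.2]
260 275 294 [ 3.  42.7 96.2]
148 [  3.1 -56.7  96.3]
```

{"api": "drive_tool", "payload": {
  "targets": "2 3 10 -0.017 0;2 3 30 -0.017 0;2 3 55 -0.017 0;2 3 78 -0.017 0;2 3 93 -0.017 0;2 3 103 -0.017 0;2 3 108 -0.017 -0.3;2 3 108 -0.017 -1;2 3 108 -0.017 -1;2 3 108 -0.017 -1;2 3 108 -0.017 -1;2 3 108 -0.017 -1",
  "newtons": 60
}}

```text
clock: 12.73
ee_pos: [0.4582, 0.1439, 0.0228]
eef_rot: [0.655, 0.755, 0.001, 0.0]
force: [-1.3, -0.6, 6.8]
grip_width: 0.187
```

{"api": "drive_tool", "payload": {
  "targets": "0 0 0 0 -1;0 0 0 0 -1;0 0 0 0 -1;0 0 0 0 -1;0 0 0 0 -1;0 0 0 0 -1;0 0 0 0 -1;0 0 0 0 -1"
}}

```text
clock: 13.4
ee_pos: [0.4582, 0.1439, 0.0228]
eef_rot: [0.655, 0.755, 0.0, 0.0]
force: [-0.8, -2.1, 7.8]
grip_width: 0.187
```

```bash
python3 - <<'E'
from h import *
print(bot.state()['grip_width'],bot.state()['force'])
# lift to z .0825 in place, then tcp for claw outside then inside
go(.4544,.1425,.0825,1.713)
go(.44,.172,.0825,1.50)
go(.5615,.163,.0825,1.50)
E
```

```text
0.18711468320353106 [-0.75886491 -2.13842669  7.78592704]
shift [ -0.8  -3.9 -59.7] roll -0.001 | pos [0.4582 0.1439 0.0228] yaw 1.7123 F [-0.76 -2.14  7.79]
shift [ 30.4 -14.  -59.7] roll 0.212 | pos [0.4582 0.1439 0.0228] yaw 1.7123 F [-0.76 -2.14  7.79]
shift [  4.4 105.  -59.6] roll 0.212 | pos [0.4582 0.1439 0.0228] yaw 1.7123 F [-0.76 -2.14  7.79]
```

{"api": "drive_tool", "payload": {
  "targets": "0 0 -6 0 -1;0 0 -18 0 -1;0 0 -34 0 -1;0 0 -48 0 -1;4 -2 -58 0.02 -1;9 -4 -60 0.05 -1;15 -7 -60 0.1 -1;21 -10 -60 0.15 -1;27 -13 -60 0.19 -1;30 -14 -60 0.21 -1;30 -14 -60 0.212 -1;30 -14 -60 0.212 -1"
}}

```text
clock: 14.4
ee_pos: [0.4396, 0.1717, 0.0825]
eef_rot: [0.731, 0.682, 0.0, 0.0]
force: [0.4, 0.3, -1.1]
grip_width: 0.192
```

```bash
python3 look.py; python3 - <<'E'
from h import *
c=cam('top'); d=cam('scene')
A=cv2.resize(c['img'][110:250,210:330],None,fx=3.3,fy=3.3,interpolation=cv2.INTER_CUBIC);B=cv2.resize(d['img'][130:290,220:330],None,fx=3.5,fy=3.5,interpolation=cv2.INTER_CUBIC)
h=max(A.shape[0],B.shape[0]); f=lambda x:cv2.copyMakeBorder(x,0,h-x.shape[0],0,0,0)
o=np.hstack([f(A),f(B)]); print(o.shape,A.shape); cv2.imwrite('pics/c6.png',o)
go(.5615,.163,.0825,1.50)
E
```

```text
[0.43977463 0.17151718 0.08242013] 0.18796062460993854 [ 0.00481861  0.23713858 -1.74854188] 14.45
150 269 296 [  0.5 -57.2  48.4]
160 265 299 [  0.2 -50.2  48.4]
170 265 299 [  0.2 -43.2  48.4]
180 266 299 [  0.5 -36.2  48.4]
190 266 299 [  0.6 -29.1  48.4]
200 266 299 [  0.6 -21.9  48.4]
210 266 299 [  0.6 -14.6  48.4]
220 266 299 [ 0.6 -7.2 48.4]
230 266 298 [ 0.2  0.3 48.4]
240 267 298 [ 0.6  7.9 48.4]
250 267 298 [ 0.6 15.7 48.4]
260 237 329 [ 1.  23.7 48.4]
148 [  2.2 -58.6  48.4]
(560, 781, 3) (462, 396, 3)
shift [ 1.00e-01  1.22e+02 -2.00e-01] roll 0.0 | pos [0.4398 0.1714 0.0823] yaw 1.5005 F [ 0.41  0.33 -1.29]
```

View pics/c6.png

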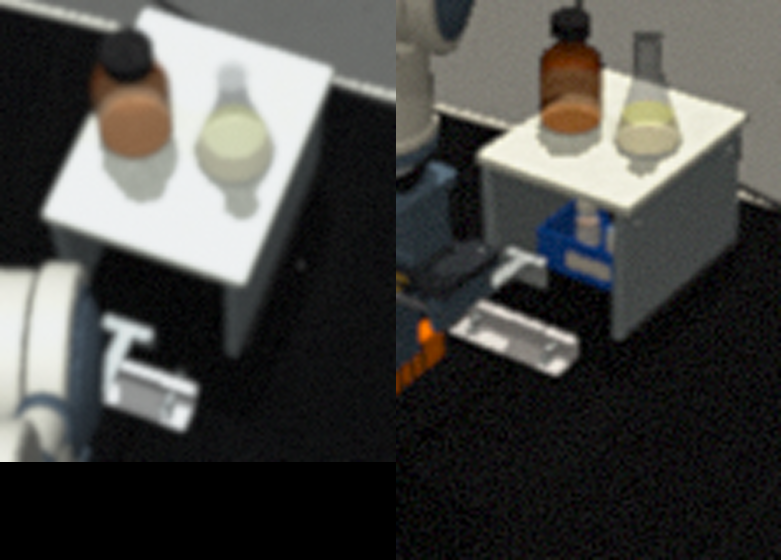

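```bash
python3 - <<'E'
from h import *
c=cam('top'); f=lambda u,v,z:onz(c,210+u/3.3,110+v/3.3,z).round(4)
print(f(105,323,.089),f(152,332,.089),f(128,327,.089))
d=cam('scene'); im=d['img']; hsv=cv2.cvtColor(im,cv2.COLOR_BGR2HSV); m=cv2.inRange(hsv,(100,120,50),(130,255,255)); m[:180]=0;m[230:]=0;m[:,:255]=0;m[:,300:]=0
for u in range(258,284,3):
    v=np.where(m[:,u])[0]
    if len(v): print(u,v[0],v[-1],onz(d,u,v[-1]+.5,0)[:2].round(4))
g=lambda u,v,z:onz(d,220+(u-396)/3.5,130+v/3.5,z).round(4)
print('claw scene',g(503,255,.089),g(546,268,.089)); 
E
```

```text
[0.6274 0.1725 0.089 ] [0.6305 0.1345 0.089 ] [0.6293 0.154  0.089 ]
261 194 202 [0.7581 0.2212]
264 192 206 [0.7416 0.1992]
267 189 207 [0.7414 0.1871]
270 188 208 [0.7412 0.1751]
273 200 209 [0.741  0.1632]
276 201 211 [0.7355 0.1483]
279 190 212 [0.7353 0.1365]
claw scene [0.6224 0.1761 0.089 ] [0.6235 0.1315 0.089 ]
```

{"api": "drive_tool", "payload": {
  "targets": "0 5 0 0 -1;0 15 0 0 -1;0 30 0 0 -1;0 45 0 0 -1;0 60 0 0 -1;0 75 0 0 -1;0 90 0 0 -1;0 104 0 0 -1;0 114 0 0 -1;0 120 0 0 -1;0 123 0 0 -1;0 123 0 0 -1"
}}

```text
clock: 15.65
ee_pos: [0.5627, 0.1628, 0.082]
eef_rot: [0.732, 0.682, -0.0, -0.0]
force: [-0.5, 0.4, -1.5]
grip_width: 0.188
```

```bash
python3 look.py; python3 - <<'E'
from h import *
go(.5625,.163,.0446,1.5)
d=cam('scene'); cv2.imwrite('pics/s7.png',cv2.resize(d['img'][130:250,220:330],None,fx=5,fy=5,interpolation=cv2.INTER_CUBIC))
E
```

```text
[0.56207943 0.16285822 0.08200091] 0.18438874082966256 [-0.97035072 -1.04699921 -2.04862181] 15.7
150 269 296 [  0.4 -56.4  48. ]
160 265 299 [  0.  -49.5  48. ]
170 265 299 [  0.  -42.5  48. ]
180 266 299 [  0.4 -35.5  48. ]
190 266 299 [  0.4 -28.4  48. ]
200 266 299 [  0.4 -21.2  48. ]
210 266 299 [  0.4 -14.   48. ]
220 266 299 [ 0.4 -6.6 48. ]
230 266 298 [ 0.1  0.9 48. ]
240 267 298 [ 0.4  8.5 48. ]
250 267 298 [ 0.4 16.3 48. ]
260 236 329 [ 0.5 24.2 48. ]
148 [  2.1 -57.8  48. ]
shift [ 0.2  0.4 37.4] roll 0.0 | pos [0.5621 0.1629 0.082 ] yaw 1.5 F [-0.97 -1.05 -2.05]
```

View pics/s7.png

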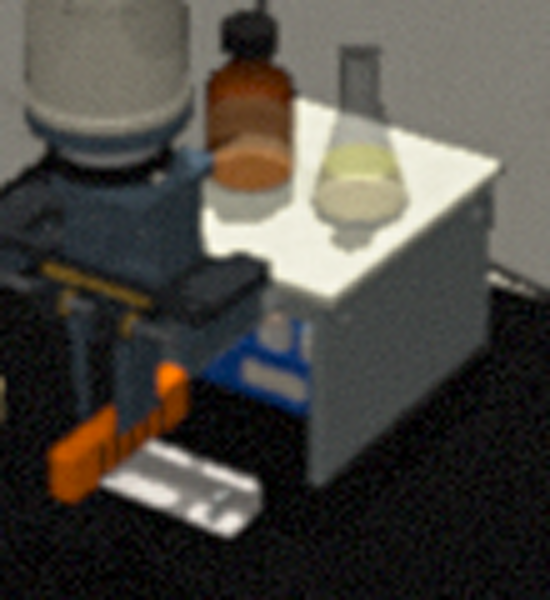

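The claw is hidden by the gripper body, and the tray is undisturbed. I'll descend gently and watch Fz.

{"api": "drive_tool", "payload": {
  "targets": "0 0 3 0 -1;0 0 6 0 -1;0 0 9 0 -1;0 0 12 0 -1;0 0 15 0 -1;0 0 18 0 -1;0 0 20 0 -1;0 0 22 0 -1;0 0 24 0 -1;0 0 26 0 -1"
}}

```text
clock: 16.58
ee_pos: [0.5624, 0.1629, 0.056]
eef_rot: [0.732, 0.682, 0.0, 0.0]
force: [0.1, 0.3, -1.7]
grip_width: 0.189
```

{"api": "drive_tool", "payload": {
  "targets": "0 0 2 0 -1;0 0 4 0 -1;0 0 6 0 -1;0 0 8 0 -1;0 0 10 0 -1;0 0 11 0 -1;0 0 11 0 -1;0 0 11 0 -1"
}}

```text
clock: 17.25
ee_pos: [0.5624, 0.1629, 0.0451]
eef_rot: [0.732, 0.682, -0.0, 0.0]
force: [0.5, -1.2, -1.8]
grip_width: 0.187
```

{"api": "drive_tool", "payload": {
  "targets": "0 -1 0 0 -1;0 -3 0 0 -1;0 -5 0 0 -1;0 -7 0 0 -1;0 -9 0 0 -1;0 -11 0 0 -1;0 -13 0 0 -1;0 -15 0 0 -1;0 -17 0 0 -1;0 -19 0 0 -1;0 -21 0 0 -1;0 -23 0 0 -1"
}}

```text
clock: 18.25
ee_pos: [0.5394, 0.1645, 0.0452]
eef_rot: [0.732, 0.682, 0.0, 0.0]
force: [2.2, -0.8, -2.0]
grip_width: 0.191
```

```bash
cat > tr.py <<'E'
from h import *
print(bot.state()['force'],bot.state()['torque'],bot.state()['ee_pos'],bot.state()['clock'])
d=cam('scene'); im=d['img']; hsv=cv2.cvtColor(im,cv2.COLOR_BGR2HSV); m=cv2.inRange(hsv,(100,120,50),(130,255,255)); m[:180]=0;m[235:]=0;m[:,:255]=0;m[:,300:]=0
for u in range(258,290,3):
    v=np.where(m[:,u])[0]
    if len(v): print(u,v[0],v[-1],onz(d,u,v[-1]+.5,0)[:2].round(4))
E
python3 tr.py
```

```text
[ 2.21341177 -0.77692611 -2.012954  ] [-0.02009609 -0.29908934  0.02041905] [0.53935981 0.16454136 0.04518114] 18.25
264 192 193 [0.814  0.2426]
267 189 209 [0.7308 0.1808]
270 209 210 [0.7306 0.1689]
273 203 212 [0.7252 0.154 ]
276 192 212 [0.7302 0.1452]
279 191 214 [0.7248 0.1305]
```

The tray is following at about 2 N and has moved about 11 mm.

{"api": "drive_tool", "payload": {
  "targets": "0 -2 0 0 -1;0 -4 0 0 -1;0 -7 0 0 -1;0 -9 0 0 -1;0 -12 0 0 -1;0 -14 0 0 -1;0 -17 0 0 -1;0 -19 0 0 -1;0 -22 0 0 -1;0 -24 0 0 -1;0 -27 0 0 -1;0 -29 0 0 -1"
}}

```text
clock: 19.3
ee_pos: [0.5101, 0.1666, 0.0451]
eef_rot: [0.732, 0.682, -0.0, -0.0]
force: [2.7, -0.2, -1.2]
grip_width: 0.188
```

{"api": "drive_tool", "payload": {
  "targets": "0 -2 0 0 -1;0 -4 0 0 -1;0 -7 0 0 -1;0 -9 0 0 -1;0 -12 0 0 -1;0 -14 0 0 -1;0 -17 0 0 -1;0 -19 0 0 -1;0 -22 0 0 -1;0 -24 0 0 -1;0 -27 0 0 -1;0 -29 0 0 -1"
}}

```text
clock: 20.3
ee_pos: [0.4811, 0.1686, 0.0451]
eef_rot: [0.732, 0.682, -0.0, -0.0]
force: [1.0, 0.1, -1.9]
grip_width: 0.188
```

```bash
python3 tr.py
```

```text
[ 1.02455266  0.05879835 -1.8610667 ] [-0.00454823 -0.32772963 -0.01284142] [0.4811184  0.16861122 0.04511901] 20.3
258 196 218 [0.6695 0.1791]
261 218 219 [0.6695 0.1675]
264 192 220 [0.6694 0.1559]
267 190 221 [0.6694 0.1444]
270 191 222 [0.6694 0.133 ]
273 192 224 [0.6645 0.1188]
276 192 225 [0.6645 0.1075]
279 194 225 [0.6694 0.099 ]
```

{"api": "drive_tool", "payload": {
  "targets": "0 -1 0 0 -1;0 -2 0 0 -1;0 -3 0 0 -1;0 -4 0 0 -1;0 -5 0 0 -1;0 -6 0 0 -1;0 -7 0 0 -1;0 -8 0 0 -1;0 -9 0 0 -1;0 -10 0 0 -1;0 -11 0 0 -1"
}}

```text
clock: 21.27
ee_pos: [0.4704, 0.1694, 0.0452]
eef_rot: [0.732, 0.682, -0.0, -0.0]
force: [1.7, -0.6, -1.3]
grip_width: 0.188
```

{"api": "drive_tool", "payload": {
  "targets": "0 -0.7 0 0 -1;0 -1.2 0 0 -1;0 -1.8 0 0 -1;0 -2.4 0 0 -1;0 -3 0 0 -1"
}}

```text
clock: 21.68
ee_pos: [0.4675, 0.1696, 0.0451]
eef_rot: [0.732, 0.682, -0.0, -0.0]
force: [2.5, 0.8, -0.5]
grip_width: 0.186
```

{"api": "drive_tool", "payload": {
  "targets": "0 -0.7 0 0 -1;0 -1.2 0 0 -1;0 -1.8 0 0 -1;0 -2.4 0 0 -1;0 -3 0 0 -1"
}}

```text
clock: 22.1
ee_pos: [0.4645, 0.1698, 0.0451]
eef_rot: [0.732, 0.682, -0.0, -0.0]
force: [2.2, -0.8, -1.0]
grip_width: 0.183
```

{"api": "drive_tool", "payload": {
  "targets": "0 -0.5 0 0 -1;0 -1 0 0 -1;0 -1.5 0 0 -1;0 -2 0 0 -1"
}}

```text
clock: 22.43
ee_pos: [0.4625, 0.17, 0.0451]
eef_rot: [0.732, 0.682, -0.0, -0.0]
force: [3.0, -0.8, -1.7]
grip_width: 0.185
```

```bash
python3 tr.py
```

```text
[ 3.00278536 -0.84980253 -1.67436039] [-0.0098032 -0.3491226  0.0016294] [0.46253883 0.16998665 0.04513022] 22.4333
261 194 215 [0.6896 0.1797]
264 192 216 [0.6895 0.1679]
267 193 223 [0.6596 0.1386]
270 194 223 [0.6645 0.1301]
273 195 227 [0.6499 0.1103]
276 196 228 [0.65   0.0991]
279 197 225 [0.6694 0.099 ]
```

{"api": "drive_tool", "payload": {
  "targets": "0 -0.4 0 0 -1;0 -0.8 0 0 -1;0 -1.2 0 0 -1;0 -1.6 0 0 -1"
}}

```text
clock: 22.82
ee_pos: [0.4609, 0.1701, 0.0451]
eef_rot: [0.732, 0.682, -0.0, -0.0]
force: [2.9, -0.0, -0.9]
grip_width: 0.185
```

{"api": "drive_tool", "payload": {
  "targets": "0 -0.5 0 0 -1;0 -1 0 0 -1;0 -1.5 0 0 -1;0 -2 0 0 -1"
}}

```text
clock: 23.15
ee_pos: [0.4589, 0.1702, 0.0451]
eef_rot: [0.732, 0.682, -0.0, -0.0]
force: [3.5, -0.2, -2.2]
grip_width: 0.185
```

{"api": "drive_tool", "payload": {
  "targets": "0 -0.5 0 0 -1;0 -1 0 0 -1;0 -1.5 0 0 -1;0 -2 0 0 -1"
}}

```text
clock: 23.48
ee_pos: [0.4569, 0.1704, 0.0451]
eef_rot: [0.732, 0.682, -0.0, -0.0]
force: [2.6, -0.6, -2.2]
grip_width: 0.188
```

{"api": "drive_tool", "payload": {
  "targets": "0 -0.5 0 0 -1;0 -1 0 0 -1;0 -1.5 0 0 -1;0 -2 0 0 -1"
}}

```text
clock: 23.82
ee_pos: [0.4553, 0.1706, 0.0452]
eef_rot: [0.732, 0.682, 0.0, 0.0]
force: [5.3, -0.3, -2.9]
grip_width: 0.186
```

{"api": "drive_tool", "payload": {
  "targets": "0 -0.4 0 0 -1;0 -0.8 0 0 -1;0 -0.8 0 0 -1"
}}

```text
clock: 24.07
ee_pos: [0.4553, 0.1707, 0.0454]
eef_rot: [0.732, 0.682, 0.001, 0.001]
force: [6.2, -0.8, -2.9]
grip_width: 0.183
```

{"api": "drive_tool", "payload": {
  "targets": "0 -0.4 0 0 -1;0 -0.8 0 0 -1;0 -0.8 0 0 -1"
}}

```text
clock: 24.32
ee_pos: [0.4551, 0.1709, 0.0455]
eef_rot: [0.732, 0.682, 0.001, 0.001]
force: [8.2, -1.6, -2.9]
grip_width: 0.187
```

```bash
python3 tr.py; python3 -c "
from h import *
print(Ro.from_quat(bot.state()['eef_rot']).as_matrix().round(4))"
```

```text
[ 8.20959574 -1.56367677 -2.87665491] [-0.09660166 -1.55468746 -0.0568904 ] [0.45510621 0.17086859 0.04549557] 24.3167
258 196 196 [0.7862 0.2506]
261 194 217 [0.6795 0.1735]
264 193 217 [0.6844 0.1649]
267 194 223 [0.6596 0.1386]
270 195 223 [0.6645 0.1301]
273 196 229 [0.6404 0.1047]
276 197 228 [0.65   0.0991]
279 198 226 [0.6645 0.0963]
[[ 7.080e-02  9.975e-01  3.000e-03]
 [ 9.975e-01 -7.080e-02  5.000e-04]
 [ 8.000e-04  3.000e-03 -1.000e+00]]
```

{"api": "drive_tool", "payload": {
  "targets": "0 -0.4 0 0 -1;0 -0.8 0 0 -1;0 -0.8 0 0 -1;0 -0.8 0 0 -1"
}}

```text
clock: 24.7
ee_pos: [0.4548, 0.171, 0.0456]
eef_rot: [0.732, 0.682, 0.002, 0.001]
force: [10.9, -0.7, -3.6]
grip_width: 0.189
```

{"api": "drive_tool", "payload": {
  "targets": "0 0 0 0 -1;0 0 0 0 -1;0 0 0 0 -1;0 0 0 0 -1;0 0 0 0 -1;0 0 0 0 -1;0 0 0 0 -1;0 0 0 0 -1;0 0 0 0 -1;0 0 0 0 -1;0 0 0 0 -1;0 0 0 0 -1"
}}

```text
clock: 25.7
ee_pos: [0.4548, 0.1709, 0.0456]
eef_rot: [0.732, 0.682, 0.002, 0.001]
force: [11.4, -0.8, -3.7]
grip_width: 0.188
```

```bash
python3 tr.py
```

```text
[11.44538721 -0.76242809 -3.70565976] [-0.08245979 -1.90314039 -0.09463564] [0.45481154 0.17094402 0.04555987] 25.7
258 216 216 [0.6795 0.1852]
261 194 217 [0.6795 0.1735]
264 193 218 [0.6794 0.1619]
267 194 223 [0.6596 0.1386]
270 195 223 [0.6645 0.1301]
273 196 229 [0.6404 0.1047]
276 197 228 [0.65   0.0991]
279 198 225 [0.6694 0.099 ]
```

Pull rose steeply at the stop and held steady at about 11 N for over a second. Next I unhook: ease forward, lift within the riser's opening, then back off.

{"api": "drive_tool", "payload": {
  "targets": "0 0 0 0 -1;0 0 0 0 -1;0 0 0 0 -1;0 1 0 0 -1;0 3 0 0 -1;0 5 0 0 -1;0 7 0 0 -1;0 9 0 0 -1;0 10 0 0 -1;0 10 0 0 -1"
}}

```text
clock: 26.58
ee_pos: [0.4626, 0.1699, 0.0451]
eef_rot: [0.732, 0.682, -0.0, -0.0]
force: [0.1, 1.2, -1.1]
grip_width: 0.186
```

{"api": "drive_tool", "payload": {
  "targets": "0 0 -2 0 -1;0 0 -5 0 -1;0 0 -10 0 -1;0 0 -16 0 -1;0 0 -23 0 -1;0 0 -30 0 -1;0 0 -36 0 -1;0 0 -40 0 -1;0 0 -41 0 -1;0 0 -41 0 -1"
}}

```text
clock: 27.42
ee_pos: [0.4628, 0.17, 0.0865]
eef_rot: [0.732, 0.682, 0.0, 0.0]
force: [-0.2, 0.4, -1.6]
grip_width: 0.183
```

```bash
python3 tr.py
```

```text
[-0.2000384   0.44268372 -1.60038944] [-0.00706796  0.02683396 -0.10042531] [0.46277975 0.16999352 0.08650151] 27.4167
258 213 215 [0.6846 0.1883]
261 194 216 [0.6845 0.1766]
264 193 217 [0.6844 0.1649]
267 195 223 [0.6596 0.1386]
270 195 223 [0.6645 0.1301]
273 196 229 [0.6404 0.1047]
276 197 228 [0.65   0.0991]
279 198 225 [0.6694 0.099 ]
```

{"api": "drive_tool", "payload": {
  "targets": "0 -5 0 0 -1;0 -15 0 0 -1;0 -30 0 0 -1;0 -45 0 0 -1;0 -55 0 0 -1;-10 -60 -4 0 -1;-30 -62 -4 0 -1;-60 -65 -4 0 -1;-90 -67 -4 0 -1;-120 -69 -4 0 -1;-150 -71 -4 0 -1;-170 -72 -4 0 -1"
}}

```text
clock: 28.47
ee_pos: [0.3779, 0.0033, 0.0903]
eef_rot: [0.732, 0.682, -0.0, 0.0]
force: [1.2, -0.5, -0.7]
grip_width: 0.187
```

```bash
python3 -c "
from h import *
go(.45,-.26,.09,1.81)
go(.4562,-.2756,.0235,1.81);print(bot.state()['grip_width'])"; python3 tr.py
```

```text
shift [-257.5   90.7    0.4] roll -0.31 | pos [0.3779 0.0033 0.0903] yaw 1.4996 F [ 1.19 -0.46 -0.74]
shift [-272.6   97.9   66.9] roll -0.31 | pos [0.3779 0.0033 0.0903] yaw 1.4996 F [ 1.19 -0.46 -0.74]
0.18725010775110554
[ 1.19117453 -0.45686676 -0.73955452] [ 0.05057286  0.05638364 -0.00362957] [0.37787861 0.00328137 0.09033209] 28.4667
273 197 201 [0.7845 0.1884]
276 197 218 [0.6993 0.1275]
279 198 225 [0.6694 0.099 ]
```

{"api": "drive_tool", "payload": {
  "targets": "-15 5 0 -0.02 -1;-40 14 0 -0.05 -1;-70 25 0 -0.08 -1;-100 36 0 -0.12 -1;-130 47 0 -0.15 -1;-160 57 0 -0.18 -1;-190 68 0 -0.22 -1;-220 79 0 -0.25 -1;-250 90 0 -0.28 -1;-268 96 0 -0.31 -1;-272 98 0 -0.31 -1;-272 98 0 -0.31 -1"
}}

```text
clock: 29.52
ee_pos: [0.4572, -0.2741, 0.0901]
eef_rot: [0.618, 0.786, -0.0, 0.0]
force: [-0.2, 0.6, -1.5]
grip_width: 0.187
```

{"api": "drive_tool", "payload": {
  "targets": "0 0 5 0 -1;0 0 15 0 -1;0 0 30 0 -1;0 0 42 0 -1;0 0 52 0 -1;0 0 59 0 -1;0 0 63 0 -1;0 0 65 0 -1;0 0 66 0 -1;0 0 66 0 -1"
}}

```text
clock: 30.35
ee_pos: [0.4574, -0.2728, 0.0243]
eef_rot: [0.618, 0.786, -0.0, 0.0]
force: [-0.7, 0.6, -1.9]
grip_width: 0.185
```

{"api": "drive_tool", "payload": {
  "targets": "0 0 0.5 0 -1;0 0 1 0 -1;0 0 1.5 0 -1;0 0 1.8 0 -1;0 0 1.8 0 -1"
}}

```text
clock: 30.77
ee_pos: [0.4574, -0.2729, 0.0228]
eef_rot: [0.618, 0.786, 0.0, 0.0]
force: [-1.5, 1.3, 6.9]
grip_width: 0.185
```

Touched down at +7 N. I'll open the jaws, wait for them, then lift away.

{"api": "drive_tool", "payload": {
  "targets": "0 0 0 0 0.3;0 0 0 0 0.3;0 0 0 0 0.3;0 0 0 0 0.3;0 0 0 0 0.3;0 0 0 0 0.3;0 0 0 0 0.3;0 0 0 0 0.3;0 0 0 0 0.3;0 0 0 0 0.3"
}}

```text
clock: 31.6
ee_pos: [0.4573, -0.2727, 0.0223]
eef_rot: [0.618, 0.786, -0.0, -0.0]
force: [-0.2, -0.2, 0.2]
grip_width: 0.65
```

{"api": "drive_tool", "payload": {
  "targets": "0 0 -5 0 0.3;0 0 -20 0 0.3;0 0 -45 0 0.3;0 0 -75 0 0.3;0 0 -110 0 0.3;0 0 -145 0 0.3;0 -20 -170 0 0.3;15 -40 -185 0 0.3;45 -50 -190 0 0.3;80 -50 -190 0 0.3;115 -50 -190 0 0.3;150 -50 -190 0 0.3"
}}

```text
clock: 32.6
ee_pos: [0.3722, -0.1377, 0.2128]
eef_rot: [0.618, 0.786, 0.0, 0.0]
force: [1.7, 0.3, 0.6]
grip_width: 0.653
```

{"api": "drive_tool", "payload": {
  "targets": "30 0 0 0 0.3;60 0 0 0 0.3;75 0 0 0 0.3;75 0 0 0 0.3;75 0 0 0 0.3"
}}

```text
clock: 33.02
ee_pos: [0.3553, -0.0655, 0.2128]
eef_rot: [0.617, 0.787, 0.0, 0.0]
force: [1.1, -1.3, 0.7]
grip_width: 0.652
```

```bash
python3 - <<'E'
from h import *
s=bot.state(); print(s['ee_pos'],s['grip_width'],s['force'],s['clock'])
c=cam('top'); d=cam('scene')
A=cv2.resize(c['img'][95:370,190:470],None,fx=1.4,fy=1.4,interpolation=cv2.INTER_CUBIC);B=cv2.resize(d['img'][120:300,210:400],None,fx=2.1,fy=2.1,interpolation=cv2.INTER_CUBIC)
h=max(A.shape[0],B.shape[0]); f=lambda x:cv2.copyMakeBorder(x,0,h-x.shape[0],0,0,0)
o=np.hstack([f(A),f(B)]); print(o.shape,A.shape); cv2.imwrite('pics/end.png',o)
E
```

```text
[ 0.35530208 -0.06552878  0.21277063] 0.6516338357461482 [ 1.05178347 -1.28108897  0.68140596] 33.0167
(385, 791, 3) (385, 392, 3)
```

View pics/end.png

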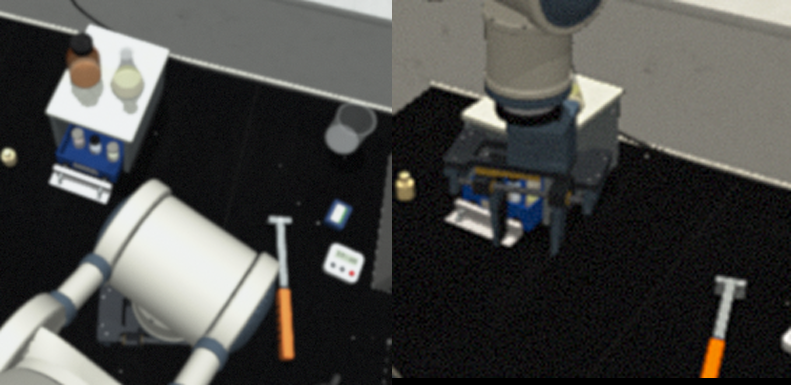

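The final view shows the tray against the stop with its three vials standing, the hook flat at the right, and the flask, bottle and weight in place. One numeric check that the tray is square.

```bash
python3 - <<'E'
from h import *
c=cam('top'); hsv=cv2.cvtColor(c['img'],cv2.COLOR_BGR2HSV); m=cv2.inRange(hsv,(100,110,40),(130,255,255)); m[:170]=0;m[260:]=0;m[:,:215]=0;m[:,300:]=0
w=cv2.inRange(hsv,(0,0,150),(180,60,255)); P=[];Q=[]
for u in range(234,270,3):
    v=np.where(m[:,u])[0]
    if len(v):
        P.append(onz(c,u,v[-1]+.5,.02)[:2]); 
        k=np.where(w[v[-1]:v[-1]+15,u])[0]
        if len(k): Q.append(onz(c,u,v[-1]+k[0]-.5,.022)[:2])
for n,X in(('tray front',P),('bar top',Q)):
    X=np.array(X); f=np.polyfit(X[:,1],X[:,0],1); print(n,len(X),'yaw',-f[0],'x at y=.155',np.polyval(f,.155), X[[0,-1]].round(3).tolist())
E
```

```text
tray front 12 yaw -0.07639741019023412 x at y=.155 0.6414842768953823 [[0.639, 0.205], [0.633, 0.107]]
bar top 12 yaw -0.09675563911278165 x at y=.155 0.6280699926627664 [[0.632, 0.202], [0.624, 0.105]]
```

Tray front yaw is -0.076 against the riser's -0.074, so it is square, standing about 13 mm off the bar. That fits the 6–22 mm buffer range.

```bash
python3 -c "
from plant import hand_in; print(hand_in())"
```

```text
the job is handed in; nothing more can be done
None
```

The tray is home against the stop, the hook is lying flat well off to the side, and the job is handed in at about 33 s on the robot's clock.

**The pull:** the tray dragged at 1–3.5 N. The pull then rose steeply at the stop, and I held it steady at about 11 N for over a second. I never read more than 11.5 N while pulling, though force was read only at the end of each move.

**Last checks:**
- **Tray:** its front wall is parallel to the riser (yaw -0.076 against -0.074 rad) and about 13 mm off the stop bar. It is 0.02 rad off the bar's own measured line (-0.097), which is within what the pixels can tell.
- **Vials and bottles:** all three vials stand in the tray. The flask, bottle and weight look unmoved. The jar was outside the last picture, and I did not check it.
- **Hook:** it lies flat back where it started, with the claw roughly 0.4 m from the riser's middle.

**What went wrong on the way:**
- **First grasp:** I lifted before the slow fingers had closed, so it came up empty.
- **Panel contact:** a wrong shift of mine pushed the claw against the outside of the riser's right panel at about 18 N. The hook slipped out of the grip and landed upright across the stop. I picked it up again from there, and the tray and riser showed no sign of having moved.

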